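# Weigh two display plinths and keep the weighted one

## Task

One of the two look-alike wooden plinths has a steel slug hidden inside. Set one on the middle of each pan of the seesaw balance and let go so that the beam shows which side drops, then slide or move the plinth that dropped onto the green keep shelf along the front of the balance, sitting flat and upright and clear of the pan; leave the other on its own pan. Do not disturb the bottle, the picture frame or the scissors.

Things in the scene. Friction and masses are not known exactly. Their poses are not given: they have to be found in the camera images.
- plinth_a_center (a point): one of two look-alike wooden display plinths: a pale block 80 mm long (its own y), 44 mm wide (its own x) and 32 mm high, with a dark step 70 x 34 x 8 mm on top, 40 mm high in all. This point is its centre, 20 mm above its underside; z up. One of the two hides a steel slug and weighs about 1.7 to 2.2 times the other (about 0.19 against 0.10 kg); nothing outside, nor the name, shows which
- plinth_b_center (a point): the other of two look-alike wooden display plinths: a pale block 80 mm long (its own y), 44 mm wide (its own x) and 32 mm high, with a dark step 70 x 34 x 8 mm on top, 40 mm high in all. This point is its centre, 20 mm above its underside; z up. One of the two hides a steel slug and weighs about 1.7 to 2.2 times the other (about 0.19 against 0.10 kg); nothing outside, nor the name, shows which
- balance: wooden base of the balance, fixed to the table, 310 mm long (its y) and about 215 mm deep (its x, from -154 to +60 mm); origin on the table under the pivot. Its +y is the left pan's side as seen from the robot, its -x side (towards the robot) carries the green keep shelf. The beam's pivot is 32 mm above the table, between two cheeks 42 mm high at y = 0. Nothing stands higher except a thin red pointer on the beam, 63 mm above the pivot, at y = 0
- beam (a joint): tilt of the beam about the pivot (axis along the balance's x), rad: 0 level (a weak spring levels it when empty), positive when the left pan (+y) is down, negative when the right pan is down; stops at -0.10 and +0.10. Strongly damped: a swing from stop to stop takes about 0.6 to 2 s
- pan_left (a point): centre of the top face of the left pan, a flat steel plate without rim, 70 mm (x) by 92 mm (y, along the beam), 5 mm thick, rigidly fixed to the beam 100 mm to the +y side of the pivot; x, y along the beam's, z out of the pan. 32 mm above the table when level, 22 mm when down, 42 mm when up
- pan_right (a point): the same on the right pan, 100 mm to the -y side of the pivot
- keep_shelf (a point): centre of the top face of the green keep shelf, 100 mm (x) by 300 mm (y), fixed to the balance, 12 mm above the table; it runs past both pans, and its far edge lies 10 mm from the pans' front edge, 0 to 14 mm below a pan that is down (10 mm at mid-pan). A wooden lip along its near edge rises 10 mm above it. x, y as the balance's; the shelf's centre is 95 mm in front of the beam's line
- water: bystander: clear water bottle with blue cap and label, 62 mm across, 190 mm high; origin under its centre
- frame: bystander: empty pale wooden picture frame lying flat, 150 (x) by 112 (y) by 14 mm; origin under its centre
- scissors: bystander: scissors lying flat, about 155 mm long along its x, 60 mm wide, 8 mm thick, one black and one orange handle ring; origin at the rivet

How it is judged:
By the outcome, as a careful person would: the job done as asked, in the order asked, and still so for the second after the job is handed in, with the robot touching nothing.
It also fails if it takes over 64 s, if anything falls off the work surface, if the arm or the gripper's body presses on something with over 40 N, if the wrist force passes 120 N, or if a joint passes its speed limit or range.

## Robot

A 6-joint arm with a two-finger parallel gripper is mounted at the origin on the work surface. World frame = base frame: x ahead of the robot, y to its left, z up, the work surface at z = 0. Lengths are in mm, angles in degrees, forces in N, time in s.
With the tool pointing down it reaches from about 350 to 850 mm from the base axis. Payload 8.1 kg.
Tool frame: the origin (TCP) lies midway between the tips of the shut fingers; the grasp point (between the pads) lies 19 mm behind it; z points along the fingers, y is the line along which they close (so a half turn about z gives the same grasp; the last joint's range is limited). The gripper opens to 85 mm and grips with 20 to 120 N. Pads are 22 mm wide; open, the fingers measure 114 mm over their backs; the gripper's body (76 mm by 85 mm) begins 54 mm behind the grasp point. The pads swing forward as they close: fully open they stand 13 mm farther back than shut.
Start: joints at [-78.862, 7.471, 85.268, -0, 87.261, -4.893], TCP at [165.718, -576.665, 231.292] pointing down, gripper open.
Joint ranges: [-169.43, 169.43], [-51.17, 129.36], [1.28, 143.12], [-76.62, 256.62], [0, 156.53], [-152.29, 152.29]. Speed limits (degrees/s): [136.94, 136.94, 159.86, 180, 180, 180].

## Interface

Orientations are given as [roll, pitch, yaw] about the fixed x, y, z axes, in that order (R = Rz(yaw) Ry(pitch) Rx(roll)).
In Python, from bench import r gives the robot as it stands. The module is installed in compiled form; this text tells all that it offers.
- The arm moves only by the tool jog_arm, never from a script. Its argument "rows" is a list of rows, each a list of 2 entries, a list of its own where there are three numbers: the shift along the tool's x, y, z in mm, then the turn, a rotation vector about the tool's x, y, z in rad. A call has 1 to 10 rows; each row is the pose to reach, as a shift and turn from the pose commanded when the call began, along the tool's axes at that moment; what a row does not reach only later rows make up. A row lasts 1/10 s, in which the tool goes at most 50 mm and 8.59 degrees, less where a joint would pass 70% of its speed; a pose out of reach is approached as far as the arm can. A call with a gripper value outside its range is refused whole. "grip" is the finger opening in mm, from 0 to 85.4, set as the call begins (left out, the last holds). The fingers move at their own pace and stop on an object; "force" is the grip in N (left out, the last holds). Time passes only in rows, so rows that repeat a pose let the fingers close. It gives the time, the measured TCP pose, the force, the opening and the grip force at its end, in the units of the state.
- r.sense(): the state, without advancing time (a new reading comes with each control period).
- r.snapshot(name): name is "side" or "top"; returns (picture, depth): 420x560x3 uint8, blue, green, red; 420x560 float32, mm along the optical axis (not along the pixel's ray), 0 where there is no reading.
- r.camera_params(name): a dict with "fx", "fy", "cx", "cy" (pixels), "pose" (4x4, takes a point from camera to world coordinates). Camera axes: x right, y down, z forward; pixel columns grow to the right and rows downward; lengths in mm; the calibration is good to about 2 mm. A picture is of the moment at which its call begins. camera_params takes no time and is no camera call.
- r.hand_in(): hands the job in; it is judged then, once.
The state is a dict: "time": time; "joint_pos": joint angles; "qd": joint speeds; "joint_efforts": joint torques, N m; "tool_pos": TCP position; "tcp_rot": TCP orientation; "ft_force": force on the tool from outside, world axes, zero at the start; "wrist_torque": the same for the moment, N m; "finger_gap": finger opening in mm; "grip_force": force on a finger pad.
Only numpy, scipy, OpenCV 4.12 (cv2) and the standard library are available. Lean on these libraries where they do the work, as an engineer would, in place of code of your own. Each camera call takes 0.05 s, during which the arm holds its last target. There are 200 camera calls.

## Working session

There is one attempt and no reset: what is moved stays moved. The work goes in short steps, Python scripts to look and compute and a tool call to move; the robot and the scene stay as the last step left them, time stands still between calls to the robot, and variables do not carry over. Pictures are saved under pics/ and viewed, at most 10 in all, crops included, and the job is handed in when it is done.

Besides the shell and the picture viewer there is one more tool, called as name(argument=value, ...) on one line, values as JSON. jog_arm: Moves the arm, as the interface text tells. Its arguments: {"type":"object","properties":{"rows":{"type":"array"},"grip":{"type":"number"},"force":{"type":"number"}},"required":["rows"]}

```bash
mkdir -p pics
cat > h.py <<'E'
import numpy as np, cv2
from bench import r
def cloud(n):
    im,d=r.snapshot(n); c=r.camera_params(n); P=np.array(c["pose"])
    v,u=np.indices(d.shape); p=np.stack([(u-c["cx"])/c["fx"]*d,(v-c["cy"])/c["fy"]*d,d],-1)
    w=p@P[:3,:3].T+P[:3,3]; w[d==0]=np.nan
    return im,w
E
python3 - <<'E'
from h import *
for n in("top","side"):
    im,w=cloud(n); cv2.imwrite(f"pics/{n}0.png",im); np.save(n+"0.npy",w); print(r.camera_params(n)["pose"])
s=r.sense();print(s)
E
```

```text
[[ 1.66935834e-02 -9.93510751e-01  1.12506501e-01  4.53043714e+02]
 [-9.99851581e-01 -1.61080936e-02  6.11112705e-03 -2.80304243e+00]
 [-4.25920517e-03 -1.12591819e-01 -9.93632196e-01  1.26098476e+03]
 [ 0.00000000e+00  0.00000000e+00  0.00000000e+00  1.00000000e+00]]
[[-8.96784153e-01 -3.51372064e-01  2.68916076e-01  3.01145291e+02]
 [-4.42068210e-01  6.85669269e-01 -5.78302129e-01  6.82128457e+02]
 [ 1.88117231e-02 -6.37491433e-01 -7.70227753e-01  9.30228233e+02]
 [ 0.00000000e+00  0.00000000e+00  0.00000000e+00  1.00000000e+00]]
{'time': 0.1, 'joint_pos': array([-7.88623462e+01,  7.51324413e+00,  8.53235204e+01,  5.56167504e-04,
        8.72633112e+01, -4.89536694e+00]), 'qd': array([ 0.05389499, -0.10237683, -0.14884445,  0.00748919, -0.06261808,
       -0.00862787]), 'joint_efforts': array([ 2.27733690e-03, -5.70946884e+01, -5.01942658e+01, -1.78084229e-04,
        8.04485200e-03, -1.92239014e-05]), 'tool_pos': array([ 165.61729048, -576.15748542,  230.31906568]), 'tcp_rot': array([-1.79900337e+02, -9.09355148e-03,  1.60329858e+01]), 'ft_force': array([ 0.34873878,  0.03263066, -0.13508414]), 'wrist_torque': array([0.01705978, 0.0162003 , 0.03721848]), 'grip_force': 0.0, 'finger_gap': 85.27733588046009}
```

View pics/top0.png

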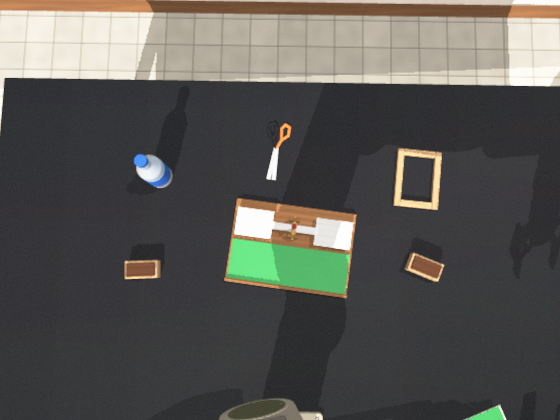

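View pics/side0.png

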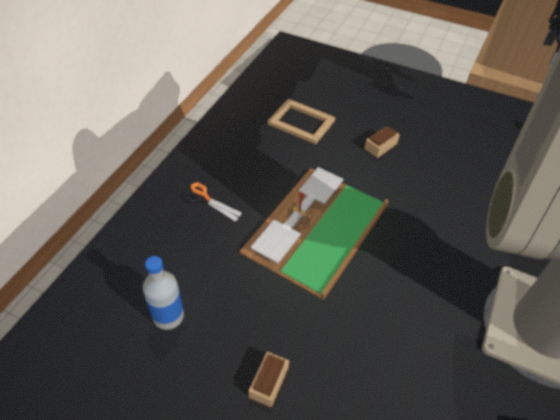

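The top view shows the left plinth at (142,270), the right one at (425,267), the pans at (255,223) and (333,233), and the red pointer at (294,228). The bystanders are all well away from the paths. Next I'll measure.

Run:
```python
from h import *
w=np.load("top0.npy"); im=cv2.imread("pics/top0.png").astype(int); hsv=cv2.cvtColor(im.astype(np.uint8),cv2.COLOR_BGR2HSV)
def rect(m,n):
    p=w[m]; p=p[np.isfinite(p).all(1)]
    c,s,a=cv2.minAreaRect(p[:,:2].astype(np.float32)); print(n,len(p),np.round(c,1),np.round(s,1),round(a,1),"z",np.round(np.percentile(p[:,2],[5,50,95]),1))
v,u=np.indices(w.shape[:2])
def box(u0,u1,v0,v1): return (u>=u0)&(u<u1)&(v>=v0)&(v<v1)
z=np.nan_to_num(w[...,2])
for n,b in(("L",box(115,170,250,290)),("R",box(395,455,245,290))):
    rect(b&(z>36),n+" step"); rect(b&(z>24),n+" all")
g=(hsv[...,0]>45)&(hsv[...,0]<80)&(hsv[...,1]>100)&box(215,365,190,305); rect(g,"green")
wh=(hsv[...,1]<50)&(hsv[...,2]>120)
rect(wh&box(225,275,200,245),"panL"); rect(wh&box(313,360,205,255),"panR")
rect(box(220,365,190,305)&(z>6),"balance")
```

```text
L step 348 [453.2 345.3] [37.  72.3] 1.0 z [36.4 39.  42.6]
L all 588 [451.  348.2] [44.  82.4] 2.9 z [28.6 37.  42.1]
R step 383 [ 467.9 -357.5] [78.1 38.7] 67.0 z [36.6 39.6 43.4]
R all 600 [ 468.9 -359.1] [81.2 44.7] 68.5 z [27.8 37.9 43. ]
green 4695 [466.7 -20.2] [300.4 101. ] 82.9 z [ 7.  11.2 15.2]
panL 1059 [574.6  64.5] [99.3 74.7] 83.0 z [26.  31.2 35.2]
panR 1060 [ 550.  -130.4] [100.8  74.1] 83.6 z [25.9 31.1 35.3]
balance 9323 [518.5 -33.3] [354.3 286.5] 89.8 z [ 6.9 12.  33.8]
```

```bash
cat >> h.py <<'E'
from scipy.spatial.transform import Rotation as Ro
def go(x,y,z,yaw,tilt=0):
    s=r.sense(); A=Ro.from_euler('xyz',s["tcp_rot"],degrees=True)
    B=Ro.from_euler('z',yaw,degrees=True)*Ro.from_euler('x',180,degrees=True)*Ro.from_rotvec([0,tilt,0])
    print("shift",np.round(A.inv().apply(np.array([x,y,z])-s["tool_pos"]),1),"turn",np.round((A.inv()*B).as_rotvec(),3))
E
python3 -c "
from h import *
go(468.4,-358.3,110,67.7)"
```

```text
shift [ 351.2 -125.5  120.6] turn [-0.002 -0.001 -0.902]
```

jog_arm(rows=[[[351,-126,111],[0,0,-0.902]],[[351,-126,111],[0,0,-0.902]],[[351,-126,111],[0,0,-0.902]],[[351,-126,111],[0,0,-0.902]],[[351,-126,111],[0,0,-0.902]],[[351,-126,111],[0,0,-0.902]],[[351,-126,111],[0,0,-0.902]],[[351,-126,111],[0,0,-0.902]],[[351,-126,111],[0,0,-0.902]],[[351,-126,111],[0,0,-0.902]]], grip=85, force=30)

```text
time: 1.1
tool_pos: [468.4, -357.5, 119.3]
tcp_rot: [-179.9, -0.0, 67.8]
ft_force: [-0.3, 0.1, 0.4]
finger_gap: 84.8
grip_force: 0.0
```

jog_arm(rows=[[[0,-1,40],[0,0,0]],[[0,-1,75],[0,0,0]],[[0,-1,100],[0,0,0]],[[0,-1,112],[0,0,0]],[[0,-1,115],[0,0,0]],[[0,-1,115],[0,0,0]]])

```text
time: 1.7
tool_pos: [467.4, -359.2, 6.2]
tcp_rot: [180.0, 0.0, 67.7]
ft_force: [-0.6, -0.1, 0.3]
finger_gap: 84.6
grip_force: 0.0
```

jog_arm(rows=[[[0,0,0],[0,0,0]],[[0,0,0],[0,0,0]],[[0,0,0],[0,0,0]],[[0,0,0],[0,0,0]],[[0,0,0],[0,0,0]],[[0,0,0],[0,0,0]],[[0,0,0],[0,0,0]],[[0,0,0],[0,0,0]]], grip=30, force=30)

```text
time: 2.5
tool_pos: [468.3, -359.1, 6.8]
tcp_rot: [179.9, 0.1, 67.7]
ft_force: [-0.3, -0.0, 6.0]
finger_gap: 43.7
grip_force: 31.7
```

jog_arm(rows=[[[0,0,-10],[0,0,0]],[[0,0,-40],[0,0,0]],[[0,0,-80],[0,0,0]],[[0,0,-100],[0,0,0]],[[0,0,-100],[0,0,0]]])

```text
time: 3.0
tool_pos: [469.5, -360.0, 110.1]
tcp_rot: [179.6, 0.1, 67.7]
ft_force: [0.3, -0.3, -1.0]
finger_gap: 43.5
grip_force: 31.3
```

```bash
python3 -c "
from h import *
go(549.6,-131.8,100,83); print(r.sense()['tool_pos'],r.sense()['ft_force'],r.sense()['finger_gap'])"
```

```text
shift [241.6 -12.4   9.4] turn [ 0.006  0.003 -0.267]
[ 469.46430224 -360.04949777  110.07864098] [ 0.33866323 -0.30125108 -1.02982425] 43.47961279139216
```

jog_arm(rows=[[[30,-2,0],[0,0,-0.03]],[[75,-4,0],[0,0,-0.08]],[[120,-6,0],[0,0,-0.13]],[[165,-9,0],[0,0,-0.18]],[[205,-11,0],[0,0,-0.23]],[[230,-12,2],[0,0,-0.267]],[[242,-12,3],[0,0,-0.267]],[[242,-12,3],[0,0,-0.267]]])

```text
time: 3.8
tool_pos: [547.4, -128.3, 100.8]
tcp_rot: [-179.9, -0.0, 83.1]
ft_force: [0.6, 0.3, -1.1]
finger_gap: 43.5
grip_force: 31.3
```

Run:
```python
from h import *
go(549.6,-131.8,40,83); print(r.sense()['ft_force'])
im,w=cloud("side"); cv2.imwrite("pics/s1.png",cv2.resize(im[120:320,200:440],None,fx=3,fy=3))
```

```text
shift [-3.2  2.8 60.8] turn [-0.002 -0.001  0.001]
[ 0.6243331   0.2768734  -1.09984645]
```

View pics/s1.png

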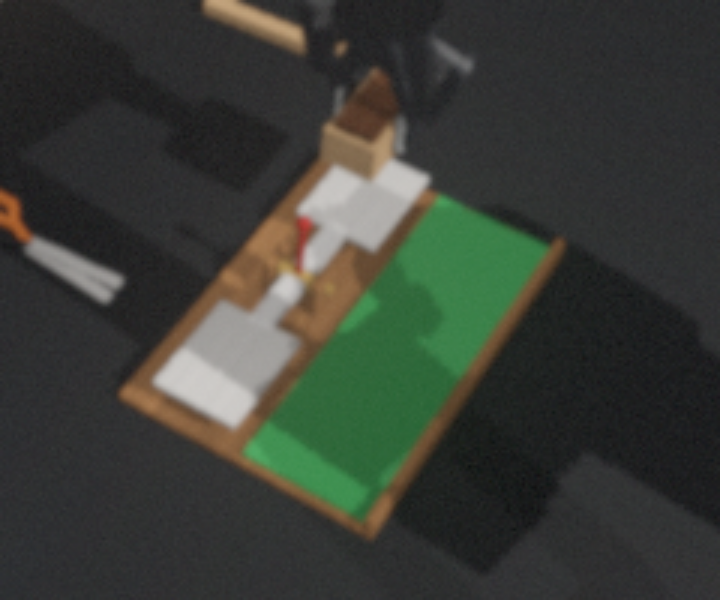

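The crop shows the plinth held level above the right pan at about (358,140). Lowering now.

jog_arm(rows=[[[-2,2,20],[0,0,0]],[[-3,3,40],[0,0,0]],[[-3,3,52],[0,0,0]],[[-3,3,58],[0,0,0]],[[-3,3,61],[0,0,0]],[[-3,3,62],[0,0,0]],[[-3,3,62],[0,0,0]]])

```text
time: 4.55
tool_pos: [551.1, -133.4, 41.0]
tcp_rot: [179.9, 0.0, 83.0]
ft_force: [-0.5, -0.1, -1.2]
finger_gap: 43.6
grip_force: 31.2
```

jog_arm(rows=[[[0,0,0],[0,0,0]],[[0,0,0],[0,0,0]],[[0,0,0],[0,0,0]],[[0,0,0],[0,0,0]],[[0,0,0],[0,0,0]],[[0,0,0],[0,0,0]],[[0,0,0],[0,0,0]],[[0,0,0],[0,0,0]]], grip=64)

```text
time: 5.35
tool_pos: [550.6, -133.1, 40.3]
tcp_rot: [-180.0, -0.0, 83.0]
ft_force: [-0.6, 0.2, -0.5]
finger_gap: 64.0
grip_force: 0.0
```

jog_arm(rows=[[[0,0,-20],[0,0,0]],[[0,0,-50],[0,0,0]],[[0,0,-90],[0,0,0]],[[0,0,-130],[0,0,0]],[[0,0,-140],[0,0,0]]])

```text
time: 5.85
tool_pos: [553.3, -134.0, 186.3]
tcp_rot: [179.5, 0.1, 83.0]
ft_force: [0.1, 0.2, 1.0]
finger_gap: 64.0
grip_force: 0.0
```

Run:
```python
from h import *
go(452,346.5,120,92)
im,w=cloud("side"); cv2.imwrite("pics/s2.png",cv2.resize(im[120:320,200:440],None,fx=3,fy=3))
```

```text
shift [ 464.7 -159.6   64.2] turn [ 0.008  0.002 -0.157]
```

View pics/s2.png

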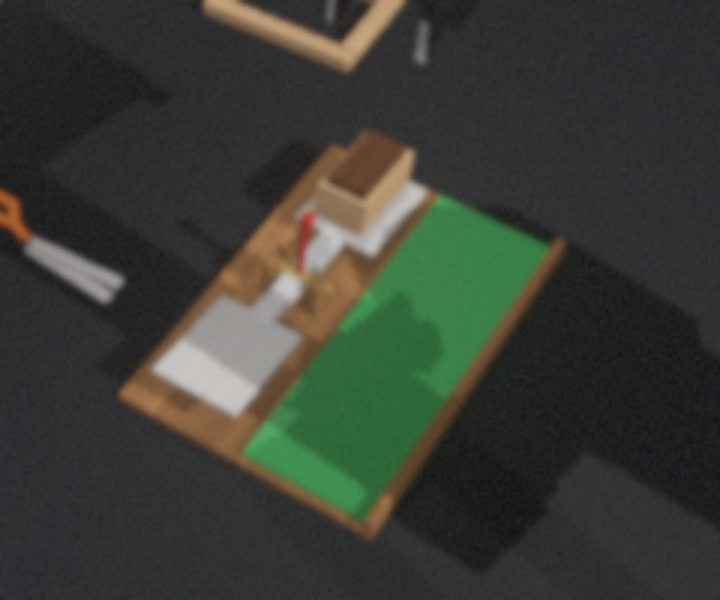

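The plinth sits on the right pan at about (365,185), with that pan down. Now for the left plinth.

jog_arm(rows=[[[30,-10,0],[0,0,0]],[[76,-26,0],[0,0,0]],[[122,-42,5],[0,0,-0.03]],[[168,-58,10],[0,0,-0.05]],[[214,-74,20],[0,0,-0.07]],[[260,-90,30],[0,0,-0.1]],[[306,-106,40],[0,0,-0.12]],[[352,-122,50],[0,0,-0.14]],[[398,-138,60],[0,0,-0.15]],[[438,-151,64],[0,0,-0.157]]], grip=85)

```text
time: 6.9
tool_pos: [451.6, 321.5, 113.4]
tcp_rot: [-179.8, 0.1, 92.1]
ft_force: [-0.2, -0.6, -0.2]
finger_gap: 84.9
grip_force: 0.0
```

jog_arm(rows=[[[27,-9,0],[0,0,0]],[[27,-9,0],[0,0,0]],[[27,-9,0],[0,0,0]]])

```text
time: 7.2
tool_pos: [443.1, 346.5, 114.7]
tcp_rot: [-179.9, 0.1, 92.1]
ft_force: [0.2, -0.9, -0.8]
finger_gap: 85.1
grip_force: 0.0
```

Run:
```python
from h import *
go(452,346.5,5.5,92)
im,w=cloud("top"); v,u=np.indices(w.shape[:2])
hsv=cv2.cvtColor(im,cv2.COLOR_BGR2HSV)
m=(np.nan_to_num(w[...,2])>52)&(v>200)&(v<250)&(u>305)&(u<365)
p=w[m]; print(cv2.minAreaRect(p[:,:2].astype(np.float32)),np.median(p,0))
```

```text
shift [-1.000e-01  9.100e+00  1.092e+02] turn [-0.002  0.002  0.002]
((550.6406860351562, -135.5938262939453), (79.5180435180664, 44.32808303833008), 83.10528564453125) [ 550.30386043 -131.26005023   59.71618581]
```

jog_arm(rows=[[[0,5,25],[0,0,0]],[[0,9,60],[0,0,0]],[[0,9,90],[0,0,0]],[[0,9,104],[0,0,0]],[[0,9,108],[0,0,0]],[[0,9,108],[0,0,0]]])

```text
time: 7.85
tool_pos: [453.5, 346.4, 8.5]
tcp_rot: [-180.0, 0.0, 92.0]
ft_force: [-0.0, -0.6, 0.0]
finger_gap: 85.1
grip_force: 0.0
```

jog_arm(rows=[[[0,0,0],[0,0,0]],[[0,0,0],[0,0,0]],[[0,0,0],[0,0,0]],[[0,0,0],[0,0,0]],[[0,0,0],[0,0,0]],[[0,0,0],[0,0,0]],[[0,0,0],[0,0,0]],[[0,0,0],[0,0,0]]], grip=30)

```text
time: 8.65
tool_pos: [454.0, 347.7, 9.8]
tcp_rot: [179.9, -0.1, 92.0]
ft_force: [-0.3, -0.3, 6.8]
finger_gap: 43.6
grip_force: 31.8
```

jog_arm(rows=[[[0,0,-10],[0,0,0]],[[0,0,-40],[0,0,0]],[[0,0,-80],[0,0,0]],[[0,0,-105],[0,0,0]],[[0,0,-105],[0,0,0]],[[0,0,-105],[0,0,0]]])

```text
time: 9.25
tool_pos: [453.5, 347.3, 114.3]
tcp_rot: [179.9, -0.1, 92.0]
ft_force: [-0.1, -1.1, -1.9]
finger_gap: 43.4
grip_force: 31.0
```

```bash
python3 -c "
from h import *
go(573.9,66.3,110,83)"
```

```text
shift [-285.   110.5    4.2] turn [ 0.001 -0.001  0.157]
```

jog_arm(rows=[[[-25,10,0],[0,0,0.01]],[[-65,25,0],[0,0,0.03]],[[-108,42,0],[0,0,0.06]],[[-150,58,0],[0,0,0.09]],[[-192,75,0],[0,0,0.11]],[[-232,90,2],[0,0,0.14]],[[-265,103,4],[0,0,0.157]],[[-285,110,4],[0,0,0.157]],[[-285,110,4],[0,0,0.157]],[[-285,110,4],[0,0,0.157]]])

```text
time: 10.25
tool_pos: [571.8, 65.8, 107.5]
tcp_rot: [-179.8, 0.0, 82.9]
ft_force: [-0.2, 0.5, -1.7]
finger_gap: 43.4
grip_force: 30.9
```

```bash
python3 -c "
from h import *
go(573.9,66.3,42,83)"
```

```text
shift [ 0.8  2.3 65.5] turn [-0.003  0.    -0.001]
```

jog_arm(rows=[[[1,1,20],[0,0,0]],[[1,1,38],[0,0,0]],[[1,1,46],[0,0,0]],[[1,1,49],[0,0,0]],[[1,1,52],[0,0,0]],[[1,1,55],[0,0,0]],[[1,1,58],[0,0,0]],[[1,1,61],[0,0,0]],[[1,1,64],[0,0,0]],[[1,1,65],[0,0,0]]])

```text
time: 11.25
tool_pos: [574.4, 66.8, 44.2]
tcp_rot: [180.0, -0.0, 83.0]
ft_force: [0.1, 0.6, 0.5]
finger_gap: 43.1
grip_force: 31.2
```

jog_arm(rows=[[[0,0,0],[0,0,0]],[[0,0,0],[0,0,0]],[[0,0,0],[0,0,0]],[[0,0,0],[0,0,0]]])

```text
time: 11.65
tool_pos: [574.1, 66.7, 44.3]
tcp_rot: [-180.0, 0.0, 83.0]
ft_force: [0.7, -0.8, 0.7]
finger_gap: 43.5
grip_force: 31.1
```

Run:
```python
from h import *
im,w=cloud("side"); cv2.imwrite("pics/s3.png",cv2.resize(im[120:320,200:440],None,fx=3,fy=3))
```

```text
(no output)
```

View pics/s3.png

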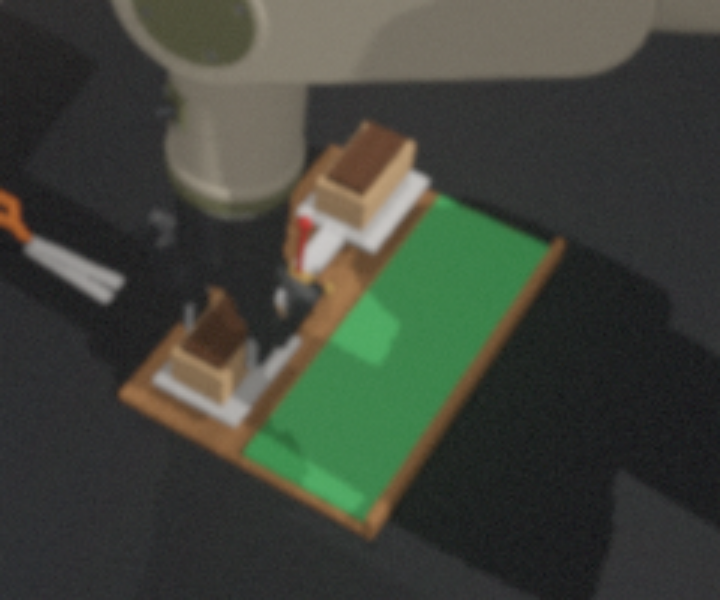

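The left plinth rests on its pan at about (210,360), with the beam close to level. Releasing now.

jog_arm(rows=[[[0,0,0],[0,0,0]],[[0,0,0],[0,0,0]],[[0,0,0],[0,0,0]],[[0,0,0],[0,0,0]],[[0,0,0],[0,0,0]],[[0,0,0],[0,0,0]]], grip=66)

```text
time: 12.3
tool_pos: [574.1, 66.9, 44.3]
tcp_rot: [-180.0, -0.0, 83.0]
ft_force: [-0.5, 0.6, -0.5]
finger_gap: 65.8
grip_force: 0.0
```

jog_arm(rows=[[[0,0,-15],[0,0,0]],[[0,0,-50],[0,0,0]],[[0,0,-90],[0,0,0]],[[0,0,-130],[0,0,0]],[[-60,0,-140],[0,0,0]],[[-100,0,-140],[0,0,0]],[[-100,0,-140],[0,0,0]],[[-100,0,-140],[0,0,0]],[[-100,0,-140],[0,0,0]],[[-100,0,-140],[0,0,0]]])

```text
time: 13.3
tool_pos: [562.0, -31.1, 184.3]
tcp_rot: [-180.0, -0.0, 83.1]
ft_force: [0.2, -0.3, 0.1]
finger_gap: 66.1
grip_force: 0.0
```

jog_arm(rows=[[[0,0,0],[0,0,0]],[[0,0,0],[0,0,0]],[[0,0,0],[0,0,0]],[[0,0,0],[0,0,0]],[[0,0,0],[0,0,0]],[[0,0,0],[0,0,0]],[[0,0,0],[0,0,0]],[[0,0,0],[0,0,0]]])

```text
time: 14.1
tool_pos: [562.0, -32.4, 184.3]
tcp_rot: [180.0, -0.0, 83.0]
ft_force: [-1.2, -0.4, 0.6]
finger_gap: 65.7
grip_force: 0.0
```

Run:
```python
from h import *
im,w=cloud("side"); cv2.imwrite("pics/s4.png",cv2.resize(im[120:320,200:440],None,fx=3,fy=3))
o=np.array([562,-32.5]);a=np.radians(83);Y=np.array([np.cos(a),np.sin(a)]);X=np.array([Y[1],-Y[0]])
for n in("side","top"):
    if n=="top": im,w=cloud(n)
    q=w[...,:2]-o; bx=q@X; by=q@Y
    for s in(1,-1):
        m=(abs(bx)<14)&(abs(by*s-100)<33)&(w[...,2]>50)&(w[...,2]<95); p=w[m]
        if len(p): print(n,s,len(p),np.median(p[:,2]), np.polyfit(by[m],p[:,2],1))
```

```text
side 1 326 81.6298992051826 [6.59014158e-02 7.48184968e+01]
side -1 238 61.44978332742642 [5.85667493e-02 6.68219162e+01]
top 1 126 82.29111007734514 [4.47593245e-04 8.25295466e+01]
top -1 51 59.84014309091731 [4.37973785e-02 6.44476129e+01]
```

View pics/s4.png

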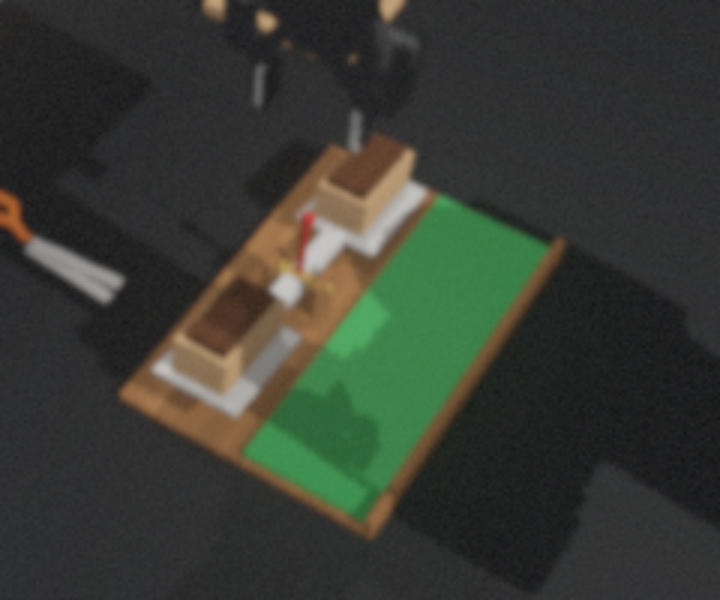

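The right plinth is low (top at 60 against 82) and the beam rests on its stop, so the right one should be the heavy one. I'll move above it with the tool tilted to match the pan, then re-check that the beam has settled.

```bash
python3 -c "
from h import *
go(550.5,-133,100,83,0.1)"
```

```text
shift [-101.3    0.9   84.3] turn [-0.   0.1  0. ]
```

jog_arm(rows=[[[-35,0,5],[0,0.03,0]],[[-75,1,25],[0,0.06,0]],[[-98,1,55],[0,0.1,0]],[[-101,1,80],[0,0.1,0]],[[-101,1,84],[0,0.1,0]],[[-101,1,84],[0,0.1,0]]])

```text
time: 14.8
tool_pos: [550.0, -132.3, 99.7]
tcp_rot: [-179.9, -5.8, 83.0]
ft_force: [0.4, 0.9, 1.0]
finger_gap: 66.1
grip_force: 0.0
```

Run:
```python
from h import *
im,w=cloud("side")
o=np.array([562,-32.5]);a=np.radians(83);Y=np.array([np.cos(a),np.sin(a)]);X=np.array([Y[1],-Y[0]])
q=w[...,:2]-o; bx=q@X; by=q@Y
for s in(1,-1):
    m=(abs(bx)<14)&(abs(by*s-100)<33)&(w[...,2]>50)&(w[...,2]<92); p=w[m]
    if len(p): print(s,len(p),np.median(p[:,2]))
go(550.5,-133,30,83,0.1)
```

```text
1 311 81.62795361437327
-1 249 61.30654551223097
shift [-7.9 -0.5 70.6] turn [ 0.    -0.     0.001]
```

jog_arm(rows=[[[-2,0,18],[0,0,0]],[[-5,0,45],[0,0,0]],[[-7,0,62],[0,0,0]],[[-7,0,68],[0,0,0]],[[-8,0,70],[0,0,0]],[[-8,0,70],[0,0,0]]])

```text
time: 15.45
tool_pos: [551.8, -133.7, 31.4]
tcp_rot: [179.9, -5.7, 83.1]
ft_force: [0.7, -1.0, 1.0]
finger_gap: 66.1
grip_force: 0.0
```

jog_arm(rows=[[[0,0,0],[0,0,0]],[[0,0,0],[0,0,0]],[[0,0,0],[0,0,0]],[[0,0,0],[0,0,0]],[[0,0,0],[0,0,0]],[[0,0,0],[0,0,0]],[[0,0,0],[0,0,0]]], grip=30)

```text
time: 16.15
tool_pos: [551.6, -134.1, 31.4]
tcp_rot: [179.9, -5.7, 83.0]
ft_force: [-0.8, 1.1, 6.3]
finger_gap: 43.5
grip_force: 30.8
```

jog_arm(rows=[[[0,0,-4],[0,0,0]],[[1,0,-12],[0,0,0]],[[3,0,-25],[0,0,0]],[[4,0,-40],[0,0,0]],[[5,0,-50],[0,0,0]],[[5,0,-50],[0,0,0]],[[5,0,-50],[0,0,0]]])

```text
time: 16.85
tool_pos: [550.9, -133.9, 80.6]
tcp_rot: [179.9, -5.7, 83.0]
ft_force: [-0.4, -0.5, -2.7]
finger_gap: 43.3
grip_force: 31.1
```

```bash
python3 -c "
from h import *
go(457,-113,80,83)"
```

```text
shift [  9.2 -95.7   1.4] turn [ 0.001 -0.1    0.   ]
```

jog_arm(rows=[[[1,-15,0],[0,0,0]],[[3,-40,0],[0,-0.03,0]],[[6,-70,1],[0,-0.07,0]],[[9,-90,1],[0,-0.1,0]],[[9,-96,1],[0,-0.1,0]],[[9,-96,1],[0,-0.1,0]],[[9,-96,1],[0,-0.1,0]],[[9,-96,1],[0,-0.1,0]]])

```text
time: 17.65
tool_pos: [457.3, -113.6, 80.2]
tcp_rot: [180.0, -0.0, 83.0]
ft_force: [0.7, -0.6, -2.3]
finger_gap: 43.3
grip_force: 31.2
```

Run:
```python
from h import *
go(457,-113,22,83)
im,w=cloud("side"); cv2.imwrite("pics/s5.png",cv2.resize(im[120:320,200:440],None,fx=3,fy=3))
```

```text
shift [ 0.6 -0.4 58.2] turn [ 0.001 -0.    -0.   ]
```

View pics/s5.png

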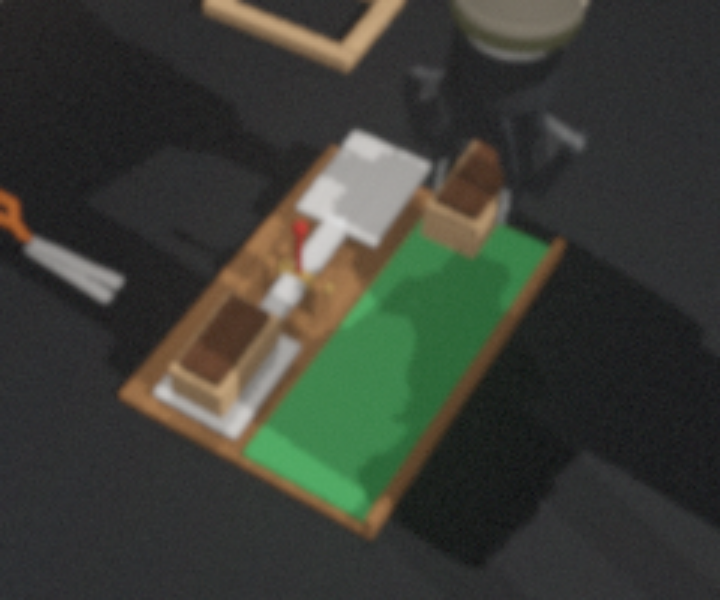

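The light plinth is still on the left pan at about (220,350), and the heavy one is level above the shelf at (465,200). Lowering gently.

jog_arm(rows=[[[0,0,15],[0,0,0]],[[0,0,35],[0,0,0]],[[0,0,48],[0,0,0]],[[0,0,54],[0,0,0]],[[0,0,56],[0,0,0]],[[0,0,57],[0,0,0]],[[0,0,57],[0,0,0]],[[0,0,57],[0,0,0]]])

```text
time: 18.5
tool_pos: [457.0, -113.3, 23.8]
tcp_rot: [179.9, 0.0, 83.0]
ft_force: [0.3, -0.2, -1.4]
finger_gap: 43.7
grip_force: 31.1
```

jog_arm(rows=[[[0,0,1],[0,0,0]],[[0,0,1],[0,0,0]]])

```text
time: 18.7
tool_pos: [456.5, -113.1, 22.2]
tcp_rot: [180.0, 0.0, 83.0]
ft_force: [0.1, -0.4, -1.8]
finger_gap: 43.5
grip_force: 31.1
```

jog_arm(rows=[[[0,0,1],[0,0,0]],[[0,0,2],[0,0,0]],[[0,0,2],[0,0,0]]])

```text
time: 19.0
tool_pos: [456.6, -113.1, 21.8]
tcp_rot: [-180.0, 0.0, 83.0]
ft_force: [-10.5, 3.2, 20.0]
finger_gap: 43.0
grip_force: 33.9
```

jog_arm(rows=[[[0,0,0],[0,0,0]],[[0,0,0],[0,0,0]],[[0,0,0],[0,0,0]],[[0,0,0],[0,0,0]],[[0,0,0],[0,0,0]],[[0,0,0],[0,0,0]]], grip=60)

```text
time: 19.6
tool_pos: [456.3, -113.0, 19.9]
tcp_rot: [-180.0, -0.0, 83.0]
ft_force: [0.1, 0.9, -0.5]
finger_gap: 60.0
grip_force: 0.0
```

jog_arm(rows=[[[0,0,-15],[0,0,0]],[[0,0,-45],[0,0,0]],[[0,0,-85],[0,0,0]],[[0,0,-125],[0,0,0]],[[-40,0,-160],[0,0,0]],[[-85,0,-170],[0,0,0]],[[-130,0,-170],[0,0,0]],[[-160,0,-170],[0,0,0]],[[-160,0,-170],[0,0,0]],[[-160,0,-170],[0,0,0]]])

```text
time: 20.6
tool_pos: [436.5, -272.1, 189.6]
tcp_rot: [-180.0, -0.0, 82.9]
ft_force: [-0.1, 0.9, 0.3]
finger_gap: 60.2
grip_force: 0.0
```

Run:
```python
from h import *
im,w=cloud("side"); cv2.imwrite("pics/s6.png",cv2.resize(im[120:320,200:440],None,fx=3,fy=3))
o=np.array([562,-32.5]);a=np.radians(83);Y=np.array([np.cos(a),np.sin(a)]);X=np.array([Y[1],-Y[0]])
q=w[...,:2]-o; bx=q@X; by=q@Y
for m in ((abs(bx)<60)&(by>40)&(by<160)&(w[...,2]>53),(abs(bx+95)<55)&(abs(by+95)<65)&(w[...,2]>44)):
    p=w[m]; m2=np.stack([bx[m],by[m]],1); print(len(p),cv2.minAreaRect(m2.astype(np.float32)),np.linalg.lstsq(np.c_[m2-m2.mean(0),np.ones(len(p))],p[:,2],rcond=None)[0])
```

```text
552 ((-0.6175785064697266, 102.16773986816406), (44.520896911621094, 78.52165222167969), 1.2415032386779785) [ 5.19885001e-02 -6.49665580e-02  6.04414470e+01]
439 ((-94.44259643554688, -89.65907287597656), (44.004329681396484, 81.60021209716797), 0.03258603811264038) [ 3.27972859e-02 -1.73320159e-02  5.04911630e+01]
```

View pics/s6.png

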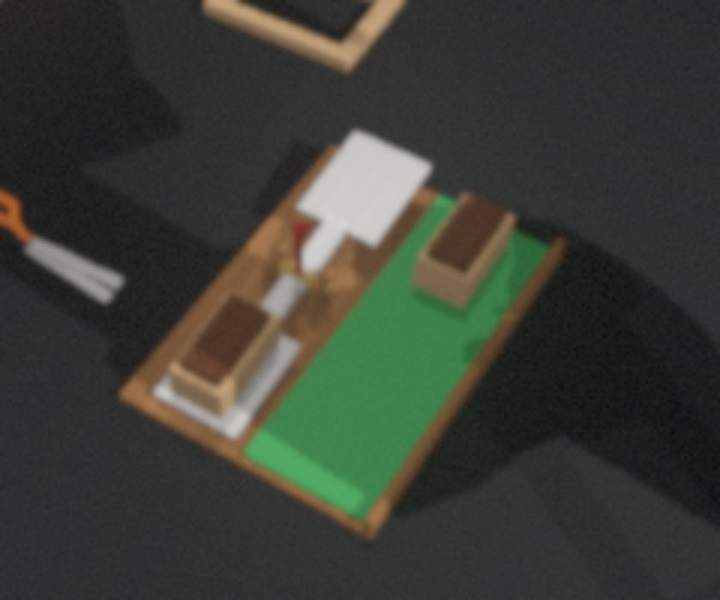

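The heavy plinth sits flat on the shelf at about (465,250), clear of the pan. The light one is still on the left pan at (225,350).

```bash
python3 -c "
from h import *
print(r.hand_in())"
```

```text
the job is handed in; nothing more can be done
None
```

Job handed in at about 21 s: the right plinth dropped on the balance and now sits flat on the green keep shelf clear of the pan, the lighter one is still on the left pan, and the bottle, frame and scissors were not touched.

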